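# Stack the empty case pan on the loaded one

## Robot

A 7-joint arm with a two-finger parallel gripper is mounted at the origin on a cart in front of the work surface, level with it; the furniture and walls round the work are solid. World frame = base frame: x ahead of the robot, y to its left, z up, the work surface at z = 0. Lengths are in m, angles in rad, forces in N, time in s.
With the tool pointing down it reaches from about 0.4 to 0.9 m from the base axis. Payload 5.6 kg.
Tool frame: the origin (TCP) lies midway between the tips of the shut fingers; the grasp point (between the pads) lies 19 mm behind it; y points along the fingers, z is the direction in which the jaws open and shut, and the axes are right-handed (so a half turn about y gives the same grasp; the last joint's range is limited). The gripper opens to 92 mm and grips with 3 to 60 N. Pads are 20 mm wide; open, the fingers measure 128 mm over their backs; the gripper's body (75 mm by 189 mm) begins 69 mm behind the grasp point.
Start: joints at [1.085, 0.468, -0.012, 1.603, 0.006, 1.071, -0.056], TCP at [0.278, -0.587, 0.215] pointing down, gripper open.
Joint ranges: [-2.53, 2.53], [-0.31, 2.02], [-1.57, 1.55], [0.28, 2.44], [-1.29, 4.43], [0.15, 1.84], [-2.92, 2.92]. Speed limits (rad/s): [2.57, 2.57, 3.14, 3.14, 3.14, 3.14, 3.14].

## Interface

Orientations are given as a 3x3 rotation matrix whose columns are the frame's x, y, z axes.
In Python, from station import env, effector, solver, viewer, workorder, search_frame, tip_of gives the robot as it stands. Calls block until the motion is done:
- env.reach(position, orientation): joint-space move of the TCP to a pose.
- env.movel(position, frame=None, rate=0.15): straight line of the TCP; frame=None keeps the orientation; rate is the mean speed in m/s.
- env.goto_joints(angles): joint-space move.
- effector.release() and effector.grasp(squeeze=None): open the fingers fully, or close them until they stop; squeeze is the grip in N (None keeps the last).
- env.pause(seconds).
- solver.inverse_kinematics(position, orientation): joint angles nearest the present ones, or None.
- env.sense(): the state.
- viewer.read_camera(name): name is "side" or "top"; returns (picture, depth): 420x560x3 uint8, red, green, blue; 420x560 float32, m along the optical axis (not along the pixel's ray), 0 where there is no reading.
- viewer.camera_info(name): a dict with "intrinsics" (3x3 intrinsics, pixels), "eye" and "rotation" of the camera in the world. Camera axes: x right, y up, looking along -z (the intrinsics and any distortion apply to the point x, -y, -z); pixel columns grow to the right and rows downward; lengths in m; the calibration is good to about 2 mm. A picture is of the moment at which its call begins. camera_info takes no time and is no camera call.
A pose or a line that the arm cannot do raises env.PlanningError and nothing moves.
- workorder.finish_job(): hands the job in, once; it reports no verdict.
Trained networks look in the newest picture that a camera, given by its name, has taken for a name from the list of things; names that differ only in an ending like _2 or _b are one class to them, and where a whole thing is asked for, a point or a joint stands for the part that bears it (a point fixed in the world has none). Each returns a list of dicts, best first, with "score" (0 to 1); they miss things now and then, are a little off and sometimes report something else, mostly with a low value. They report only what shows in the picture. A call takes as long as a camera call. They do not tell look-alikes from the thing itself.
- search_frame(camera, name): "at" ([x, y, z] in m, in world coordinates, good to about 4 mm: the middle of the surface that is visible of it).
- tip_of(camera, name): "at" ([x, y, z] in m, in world coordinates, good to about 4 mm: a listed point, or the origin of a listed thing).
The state is a dict: "t": time; "joint_positions": joint angles; "joint_velocities": joint speeds; "tau": joint torques, N m; "ee_pos": TCP position; "tcp_rot": TCP orientation; "wrist_force": force on the tool from outside, world axes, zero at the start; "moment": the same for the moment, N m; "gripper_width": finger opening in m.
Only numpy, scipy, OpenCV 4.12 (cv2) and the standard library are available. Lean on these libraries where they do the work, as an engineer would, in place of code of your own. Each camera call takes 0.05 s, during which the arm holds its last target.

## Task

Put the empty case pan on top of the pan that holds the pink wax block, so that it stands on that pan's rim lugs and does not nest down onto the wax: turn the empty pan end for end (half a turn about the vertical) before you set it down, with its sides in line with the pan below. Leave the loaded pan about where it stands, with the wax in it, and leave alone the third pan, which holds a lump of plaster.

Things in the scene. Friction and masses are not known exactly. Their poses are not given: they have to be found in the camera images.
- empty_pan_mid (a point): Empty case pan, to be moved: plain grey plastic tray, 136 (x) x 64 (y) x 50 mm high, 0.13 kg. The point is its centre, 25 mm above its underside; z up, x to the end with ONE broad lug. Sides taper to 116 x 46 mm at the underside, but an upright rim band 136 x 64 mm outside runs from 36 to 50 mm above it: grip across the 64 mm by this band, from above, at mid-length.
- empty_pan_broad_lug (a point): Top of the empty pan's broad lug, on its centre line 56 mm from its middle towards +x. Lugs are shelves inside the rim, tops 40 mm above the pan's underside: one broad in the middle of the +x end, two in the corners of the -x end. The wall steps in under each lug, so pans facing the same way nest; a pan turned end for end rests on the lugs.
- loaded_pan_mid (a point): Pan holding the pink wax block, stack on this one; loose on the bench. Same shape, axes and weight as the empty pan, facing roughly the same way at the start; the point is its centre, 25 mm above its underside. A turned pan rests with its underside 40 mm above this one's underside, 10 mm inside the rim, with 6.5 mm of play to each side and 7.5 mm to each end.
- wax_mid (a point): Pink wax block, 63 x 35 x 19 mm, lying on the 2.5 mm floor of the loaded pan, below its lugs; the point is its centre.
- third_pan_mid (a point): A third pan of the same kind with a lump of white plaster in it, at the left of the bench: a bystander. The point is its centre, 25 mm above its underside. (Behind it hangs a fixed lamp head, over the back left of the bench: beyond x = 0.71 m, y from 0.05 to 0.33 m, from 0.23 m above the bench upwards; come in from the front.)
There are look-alikes about, which are no part of the job. What is shaped like the part that bears wax_mid but black is not meant.

How it is judged:
By the outcome, as a careful person would: the job done as asked, in the order asked, and still so for the second after the job is handed in, with the robot touching nothing.
It also fails if it takes over 40 s, if anything falls off the work surface, if the arm or the gripper's body presses on something with over 40 N, if the wrist force passes 120 N, or if a joint passes its speed limit or range.

## Working session

There is one attempt and no reset: what is moved stays moved. The work goes in short steps, each a Python script; the robot and the scene stay as the last script left them, time stands still between calls to the robot, and variables do not carry over. Pictures are saved under pics/ and viewed, and the job is handed in when it is done.

```bash
mkdir -p pics; ls
python3 - <<'E'
from station import env, effector, solver, viewer, workorder, search_frame, tip_of
import cv2, numpy as np
for c in("top","side"):
    p,d=viewer.read_camera(c); cv2.imwrite(f"pics/{c}0.png",p[:,:,::-1]); np.save(f"pics/{c}0.npy",d)
    i=viewer.camera_info(c); print(c,i)
    for n in("empty_pan_mid","empty_pan_broad_lug","loaded_pan_mid","wax_mid","third_pan_mid"):
        for f in(tip_of,search_frame):
            print(f.__name__,n,[(np.round(r["at"],3).tolist(),round(r["score"],2)) for r in f(c,n)])
s=env.sense(); print(s["t"],s["tcp_rot"],s["gripper_width"])
E
```

```text
pics
top {'intrinsics': array([[387.58455974,   0.        , 271.78763374],
       [  0.        , 387.58455974, 205.601731  ],
       [  0.        ,   0.        ,   1.        ]]), 'eye': array([0.3806999 , 0.05947716, 1.05744717]), 'rotation': array([[-0.01635729,  0.98723912, -0.15840249],
       [-0.99966632, -0.01297985,  0.02233309],
       [ 0.01999206,  0.15871495,  0.98712202]])}
call empty_pan_mid [([0.538, -0.23, 0.026], 0.62), ([0.585, -0.065, 0.015], 0.45)]
call empty_pan_mid [([0.542, -0.234, 0.026], 0.76)]
call empty_pan_broad_lug [([0.588, -0.21, 0.037], 0.65)]
call empty_pan_broad_lug [([0.539, -0.233, 0.024], 0.7)]
call loaded_pan_mid []
call loaded_pan_mid [([0.587, -0.07, 0.038], 0.58)]
call wax_mid [([0.584, -0.063, 0.018], 0.63), ([0.56, 0.033, 0.008], 0.54)]
call wax_mid [([0.563, 0.036, 0.02], 0.62), ([0.586, -0.06, 0.026], 0.58)]
call third_pan_mid [([0.473, 0.341, 0.024], 0.92)]
call third_pan_mid [([0.472, 0.352, 0.031], 0.78)]
side {'intrinsics': array([[429.19487161,   0.        , 284.16573382],
       [  0.        , 429.19487161, 210.60815495],
       [  0.
[... 244 characters left out ...]
35]])}
call empty_pan_mid [([0.531, -0.222, 0.025], 0.64)]
call empty_pan_mid [([0.532, -0.206, 0.036], 0.84)]
call empty_pan_broad_lug [([0.587, -0.216, 0.042], 0.72)]
call empty_pan_broad_lug [([0.533, -0.213, 0.039], 0.95)]
call loaded_pan_mid [([0.579, -0.066, 0.026], 0.89)]
call loaded_pan_mid [([0.582, -0.05, 0.034], 0.7)]
call wax_mid [([0.569, 0.031, 0.009], 0.77)]
call wax_mid [([0.569, 0.041, 0.014], 0.85)]
call third_pan_mid [([0.471, 0.339, 0.024], 0.65)]
call third_pan_mid [([0.468, 0.329, 0.032], 0.91)]
1.1 [[-9.03591224e-01 -3.51056187e-05  4.28395726e-01]
 [-4.28395724e-01 -6.83029924e-05 -9.03591224e-01]
 [ 6.09818390e-05 -9.99999997e-01  4.66788876e-05]] 0.09179116838098604
```

View pics/top0.png

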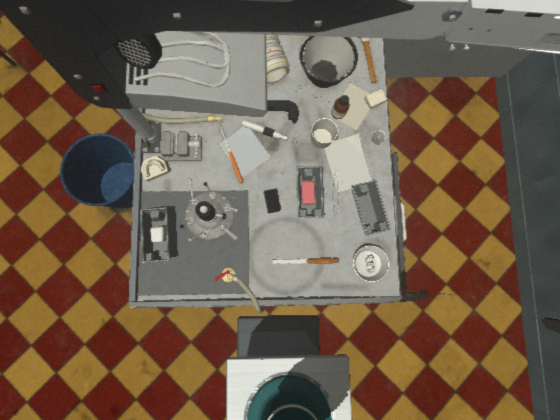

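View pics/side0.png

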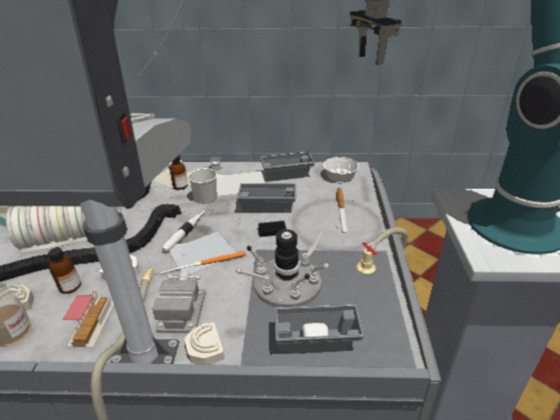

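Top view: the pan with the pink wax is at (311,192), the empty pan at (369,208) and the plaster pan at (157,234). The black wax look-alike lies at (272,200). Next I'll crop in close and fit the rims from depth.

```bash
cat > h.py <<'E'
from station import env, effector, solver, viewer, workorder, search_frame, tip_of
import cv2, numpy as np
from scipy.optimize import minimize
def cloud(c,d):
    i=viewer.camera_info(c);K=i["intrinsics"]
    v,u=np.mgrid[:d.shape[0],:d.shape[1]]
    P=np.stack([(u-K[0,2])/K[0,0]*d,-(v-K[1,2])/K[1,1]*d,-d],-1)
    W=P@i["rotation"].T+i["eye"]; W[d<=0]=np.nan
    return W
def proj(c,p):
    i=viewer.camera_info(c);K=i["intrinsics"]
    q=(np.asarray(p)-i["eye"])@i["rotation"]; z=-q[...,2]
    return np.stack([K[0,0]*q[...,0]/z+K[0,2],K[1,1]*-q[...,1]/z+K[1,2]],-1)
def rimpts(W,c,zlo=.043,zhi=.058,r=.085):
    w=W.reshape(-1,3); w=w[np.isfinite(w[:,0])]
    return w[(w[:,2]>zlo)&(w[:,2]<zhi)&(np.hypot(w[:,0]-c[0],w[:,1]-c[1])<r)]
def raster(W,c,z0,z1,half=.1,s=1e-3): pass
E
python3 - <<'E'
from h import *
for c in("top","side"):
    d=np.load(f"pics/{c}0.npy"); W=cloud(c,d)
    for n,q in(("empty",(.538,-.228)),("loaded",(.584,-.065)),("third",(.472,.34))):
        p=rimpts(W,q); r=cv2.minAreaRect(p[:,:2].astype(np.float32)*1000); print(c,n,len(p),r, np.percentile(p[:,2],[5,50,95]))
im=cv2.imread("pics/top0.png")
cv2.imwrite("pics/crop_top.png",cv2.resize(im[150:250,250:400],None,fx=5,fy=5,interpolation=cv2.INTER_CUBIC))
im=cv2.imread("pics/side0.png")
cv2.imwrite("pics/crop_side.png",cv2.resize(im[140:225,220:350],None,fx=6,fy=6,interpolation=cv2.INTER_CUBIC))
E
```

```text
top empty 304 ((535.7798461914062, -223.71322631835938), (139.6383514404297, 69.70449829101562), 12.798309326171875) [0.04495747 0.04934214 0.05246233]
top loaded 302 ((579.8496704101562, -63.22444152832031), (139.40940856933594, 68.98419189453125), 0.2559210956096649) [0.04469326 0.04924839 0.05254722]
top third 385 ((471.41107177734375, 342.2501220703125), (139.02542114257812, 69.7779541015625), 4.1712164878845215) [0.04356088 0.0512512  0.05433421]
side empty 283 ((535.3817138671875, -225.24456787109375), (139.22671508789062, 73.43500518798828), 13.81106185913086) [0.04349534 0.04772685 0.05049833]
side loaded 383 ((580.9161987304688, -64.75035095214844), (136.99522399902344, 73.79782104492188), 0.5543999075889587) [0.04335795 0.04805714 0.05048946]
side third 960 ((471.5805358886719, 341.3786926269531), (138.75379943847656, 70.91708374023438), 4.692624568939209) [0.04364581 0.0499519  0.05212324]
```

View pics/crop_top.png

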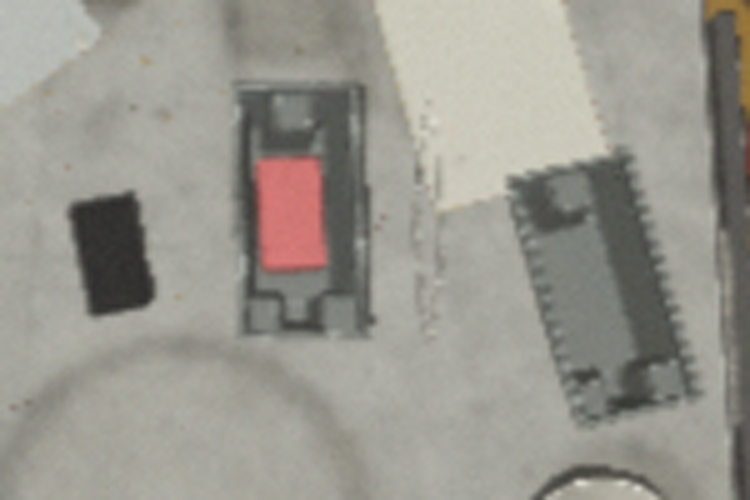

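View pics/crop_side.png

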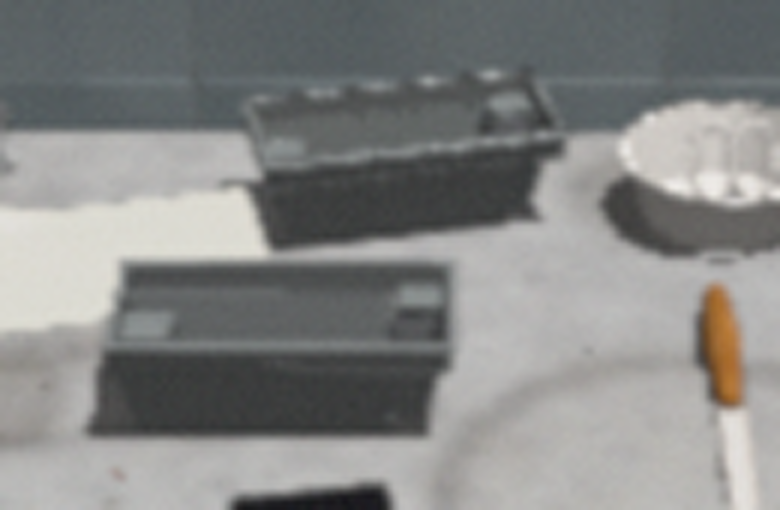

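Both pans have the broad lug at the far (+x) end. The only empty pan is the one at (369,208), and the wax at (311,192) is pink, so the black block at (272,200) isn't meant. Next come the IK options and a clearance check around the grasp.

```bash
cat >> h.py <<'E'
E_C=np.array([.5356,-.2245]); E_Y=np.radians(13.3)
L_C=np.array([.5804,-.0640]); L_Y=np.radians(.4)
def Rtool(yaw,s):  # jaw axis across pan with yaw, tool y down
    z=s*np.array([-np.sin(yaw),np.cos(yaw),0]); y=np.array([0,0,-1.]); return np.column_stack([np.cross(y,z),y,z])
E
python3 - <<'E'
from h import *
for s in(1,-1):
    for n,c,y,z in(("gr",E_C,E_Y,.024),("grhi",E_C,E_Y,.2),("pl",L_C,L_Y+np.pi,.064),("plhi",L_C,L_Y+np.pi,.2)):
        q=solver.inverse_kinematics([*c,z],Rtool(y,s)); print(s,n,None if q is None else np.round(q,3))
W=cloud("top",np.load("pics/top0.npy"))
w=W.reshape(-1,3);w=w[np.isfinite(w[:,0])]
# heights around grasp: body footprint
for nm,c,y in(("empty",E_C,E_Y),("loaded",L_C,L_Y)):
    a=np.array([np.cos(y),np.sin(y)]);b=np.array([-a[1],a[0]])
    l=(w[:,:2]-c)@a;t=(w[:,:2]-c)@b
    for rng in((-.13,-.095),(-.095,-.064),(-.064,-.04),(.04,.064),(.064,.095),(.095,.13)):
        m=(abs(l)<.05)&(t>rng[0])&(t<rng[1]); print(nm,rng,round(w[m,2].max(),3) if m.any() else None)
E
```

```text
1 gr [ 0.796  0.711 -0.607  1.862  0.576  0.752  1.671]
1 grhi [ 0.885  0.475 -0.715  1.756  0.354  1.043  1.846]
1 pl [ 0.176  0.56  -0.16   1.865  0.128  0.727 -1.619]
1 plhi [ 0.244  0.389 -0.243  1.771  0.109  0.995 -1.605]
-1 gr [ 0.412  0.613 -0.095  1.888  0.091  0.645 -1.076]
-1 grhi [ 0.447  0.374 -0.136  1.785  0.059  0.987 -1.051]
-1 pl [ 0.531  0.656 -0.637  1.841  0.521  0.818  1.204]
-1 plhi [ 0.593  0.48  -0.712  1.748  0.356  1.046  1.334]
empty (-0.13, -0.095) -0.001
empty (-0.095, -0.064) 0.004
empty (-0.064, -0.04) 0.006
empty (0.04, 0.064) 0.005
empty (0.064, 0.095) 0.01
empty (0.095, 0.13) 0.053
loaded (-0.13, -0.095) 0.053
loaded (-0.095, -0.064) 0.011
loaded (-0.064, -0.04) 0.006
loaded (0.04, 0.064) 0.004
loaded (0.064, 0.095) 0.022
loaded (0.095, 0.13) 0.025
```

Run:
```python
from h import *
R=Rtool(E_Y,-1)
env.reach([*E_C,.16],R)
env.movel([*E_C,.024],R,rate=.12)
s=env.sense(); print(s["t"],s["ee_pos"],s["wrist_force"])
effector.grasp(15)
s=env.sense(); print(s["t"],s["gripper_width"],s["wrist_force"])
env.movel([*E_C,.20],R,rate=.15)
s=env.sense(); print(s["t"],s["gripper_width"],s["ee_pos"],s["wrist_force"])
for c in("top","side"):
    p,d=viewer.read_camera(c); cv2.imwrite(f"pics/{c}1.png",p[:,:,::-1]); np.save(f"pics/{c}1.npy",d)
for c in("top","side"):
    print(c,[(n,f.__name__,[(np.round(r["at"],3).tolist(),round(r["score"],2)) for r in f(c,n)]) for n in("empty_pan_mid","empty_pan_broad_lug") for f in(tip_of,)])
q=solver.inverse_kinematics([*L_C,.2],Rtool(L_Y+np.pi,-1)); print(q)
a=cv2.imread("pics/top1.png"); b=cv2.imread("pics/side1.png")
cv2.imwrite("pics/m1.png",np.hstack([cv2.resize(a[120:260,230:430],(400,280)),cv2.resize(b[60:240,180:400],(400,327))[:280]]))
```

```text
4.025 [ 0.53621446 -0.22473483  0.02476109] [0.08498659 0.96727086 0.38906294]
4.5583 0.06399187977985255 [-1.0788358  -0.21049227  2.30094429]
5.8833 0.06361704694437141 [ 0.53494828 -0.2242324   0.19896917] [ 0.21604677  0.37457146 -1.27038336]
top [('empty_pan_mid', 'call', [([0.536, -0.224, 0.198], 0.78)]), ('empty_pan_broad_lug', 'call', [([0.589, -0.21, 0.215], 0.94)])]
side [('empty_pan_mid', 'call', [([0.532, -0.221, 0.199], 0.95)]), ('empty_pan_broad_lug', 'call', [([0.587, -0.208, 0.214], 0.67)])]
[ 0.62076035  0.49263714 -0.75185885  1.74648843  0.38068487  1.05395055
  1.31416325]
```

View pics/m1.png

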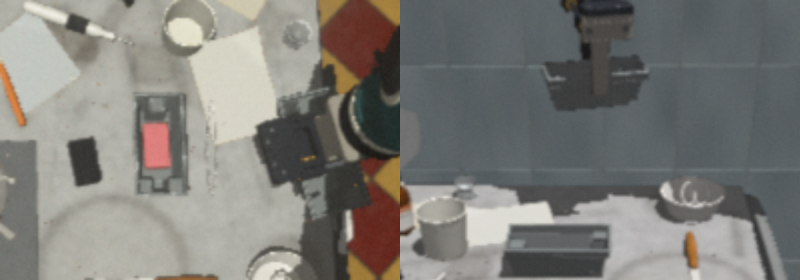

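The pan is held level at mid-length, with a width of 64 mm. Now I'll swing it round half a turn over the loaded pan.

Run:
```python
from h import *
R=Rtool(L_Y+np.pi,-1)
env.reach([*L_C,.2],R)
env.movel([*L_C,.125],R,rate=.1)
s=env.sense(); print(s["t"],s["gripper_width"],s["ee_pos"],s["wrist_force"],s["joint_positions"])
for c in("top","side"):
    p,d=viewer.read_camera(c); cv2.imwrite(f"pics/{c}2.png",p[:,:,::-1]); np.save(f"pics/{c}2.npy",d)
    W=cloud(c,d)
    p=rimpts(W,L_C,.140,.160,.1); print(c,"held",cv2.minAreaRect(p[:,:2].astype(np.float32)*1000),len(p))
    p=rimpts(W,L_C); print(c,"low",cv2.minAreaRect(p[:,:2].astype(np.float32)*1000),len(p))
for c in("top","side"):
    print(c,[(n,[(np.round(r["at"],3).tolist(),round(r["score"],2)) for r in tip_of(c,n)]) for n in("empty_pan_mid","empty_pan_broad_lug","loaded_pan_mid")])
a=cv2.imread("pics/top2.png"); b=cv2.imread("pics/side2.png")
cv2.imwrite("pics/m2.png",np.hstack([cv2.resize(a[120:260,230:430],(400,280)),cv2.resize(b[90:230,180:380],(400,280))]))
```

```text
9.1167 0.06392600526812642 [ 0.58088629 -0.06384281  0.12550379] [ 0.01211286 -0.00104354 -0.37088099] [ 0.57771208  0.57943866 -0.69984239  1.80656038  0.45814788  0.92296848
  1.25294156]
top held ((580.5267944335938, -63.08085632324219), (137.81344604492188, 69.47047424316406), 0.011051420122385025) 240
top low ((544.9432983398438, -64.33405303955078), (69.2641372680664, 69.47748565673828), 88.25257110595703) 112
side held ((581.60888671875, -56.81012725830078), (138.4242706298828, 85.97933197021484), 0.5453509092330933) 647
side low ((581.03564453125, -63.501609802246094), (137.2521209716797, 73.04672241210938), 0.5474745631217957) 365
top [('empty_pan_mid', [([0.581, -0.066, 0.126], 0.95)]), ('empty_pan_broad_lug', [([0.525, -0.066, 0.141], 0.86)]), ('loaded_pan_mid', [([0.582, -0.065, 0.028], 0.5)])]
side [('empty_pan_mid', [([0.578, -0.059, 0.127], 0.67)]), ('empty_pan_broad_lug', [([0.527, -0.066, 0.143], 0.87)]), ('loaded_pan_mid', [([0.582, -0.068, 0.024], 0.97), ([0.471, 0.34, 0.026], 0.34)])]
```

View pics/m2.png

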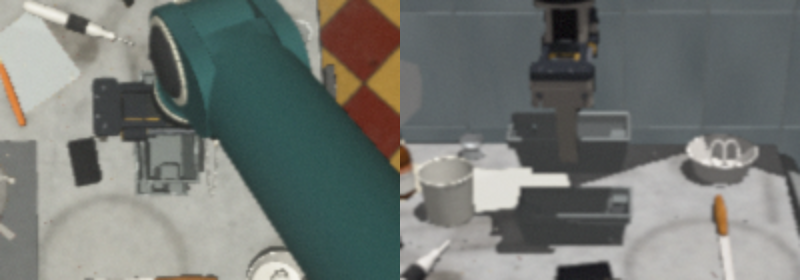

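The held pan is centred over the loaded one to within about 1 mm, with matching yaw and its broad lug now at the near end. I'll lower it while watching the wrist force.

Run:
```python
from h import *
R=Rtool(L_Y+np.pi,-1)
env.movel([*L_C,.070],R,rate=.06)
f0=env.sense()["wrist_force"][2]; print(f0)
for z in(.068,.066,.065,.064,.063,.062,.061):
    env.movel([*L_C,z],R,rate=.02); s=env.sense(); print(z,s["ee_pos"].round(4),s["wrist_force"].round(2),round(s["t"],2))
    if s["wrist_force"][2]-f0>2.5: break
for c in("top","side"):
    p,d=viewer.read_camera(c); cv2.imwrite(f"pics/{c}3.png",p[:,:,::-1])
    W=cloud(c,d)
    p=rimpts(W,L_C,.083,.098,.1); print(c,"held",cv2.minAreaRect(p[:,:2].astype(np.float32)*1000),len(p),np.median(p[:,2]))
b=cv2.imread("pics/side3.png")
cv2.imwrite("pics/m3.png",cv2.resize(b[140:240,200:340],None,fx=5,fy=5))
```

```text
-0.6678690162738686
0.068 [ 0.5804 -0.0641  0.0681] [ 0.4  -0.16 -0.88] 10.83
0.066 [ 0.5803 -0.0641  0.0659] [ 0.04 -0.02 -0.65] 11.08
0.065 [ 0.5804 -0.064   0.0649] [-1.22 -0.6  -0.5 ] 11.33
0.064 [ 0.5806 -0.064   0.0643] [-0.6  -0.28  1.93] 11.58
top held ((580.8989868164062, -62.9920768737793), (68.88947296142578, 136.76565551757812), 89.70154571533203) 139 0.08980244546732064
side held ((581.3819580078125, -56.3556022644043), (139.01499938964844, 84.62474060058594), 1.2474308013916016) 324 0.08794419796885328
```

View pics/m3.png

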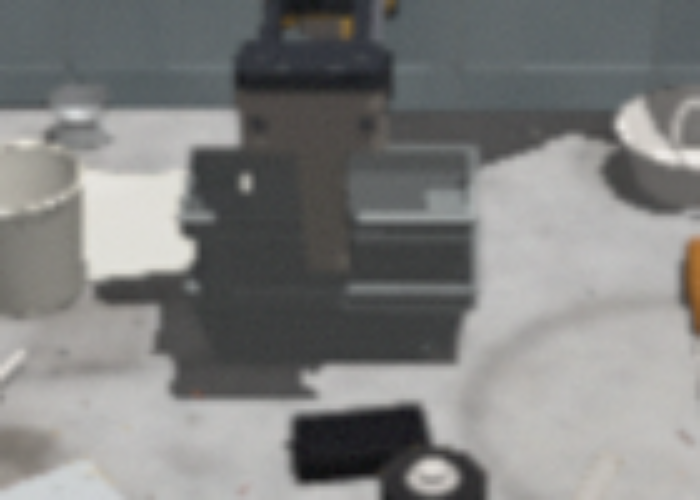

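Contact came at TCP z = 0.064, which is the expected lug height. The side crop shows the upper pan square on the lower one. I'll release, back out straight up and check.

Run:
```python
from h import *
R=Rtool(L_Y+np.pi,-1)
effector.release()
env.movel([*L_C,.2],R,rate=.12)
env.reach([.45,-.30,.25],R)
s=env.sense(); print(s["t"],s["gripper_width"],s["wrist_force"])
for c in("top","side"):
    p,d=viewer.read_camera(c); cv2.imwrite(f"pics/{c}4.png",p[:,:,::-1])
    W=cloud(c,d)
    for nm,q,a,b in(("up",L_C,.083,.1),("low",L_C,.043,.055),("third",(.4715,.342),.043,.058)):
        p=rimpts(W,q,a,b,.1 if nm!="third" else .085); print(c,nm,cv2.minAreaRect(p[:,:2].astype(np.float32)*1000),len(p),np.median(p[:,2]))
    # tilt: plane through the upper rim
    p=rimpts(W,L_C,.083,.1,.1); A=np.c_[p[:,:2]-L_C,np.ones(len(p))]; print("plane",np.linalg.lstsq(A,p[:,2],rcond=None)[0])
for c in("top","side"):
    print(c,[(n,[(np.round(r["at"],3).tolist(),round(r["score"],2)) for r in tip_of(c,n)]) for n in("empty_pan_mid","empty_pan_broad_lug","loaded_pan_mid")])
a=cv2.imread("pics/top4.png");b=cv2.imread("pics/side4.png")
cv2.imwrite("pics/m4.png",np.hstack([cv2.resize(a[140:240,250:390],(400,286)),cv2.resize(b[140:240,200:340],(400,286))]))
```

```text
14.6167 0.09185613195218466 [ 0.70549557 -0.22486651  0.33684331]
top up ((580.918701171875, -62.62959289550781), (137.05751037597656, 69.49006652832031), 0.20049194991588593) 302 0.08935065952965376
top low ((578.541015625, -63.337528228759766), (136.38136291503906, 69.09304809570312), 0.32008096575737) 439 0.04598154469870619
top third ((471.49102783203125, 342.40423583984375), (138.96580505371094, 69.65279388427734), 4.612491607666016) 393 0.051054202573148855
plane [-0.00270072  0.01000678  0.08919714]
side up ((581.6121215820312, -63.249717712402344), (138.70558166503906, 71.53269958496094), 0.8282947540283203) 370 0.08780106516428521
side low ((580.8674926757812, -60.094303131103516), (137.16925048828125, 64.2894287109375), 0.715653121471405) 334 0.04861938385917747
side third ((471.6087951660156, 341.2192687988281), (138.7197265625, 71.04959106445312), 4.7902655601501465) 950 0.0500412086533123
plane [ 0.00128617 -0.00879332  0.08723491]
top [('empty_pan_mid', [([0.583, -0.068, 0.065], 0.97)]), ('empty_pan_broad_lug', [([0.525, -0.062, 0.077], 0.83)]), ('loaded_pan_mid', [([0.582, -0.066, 0.022], 0.72)])]
side [('empty_pan_mid', [([0.578, -0.062, 0.065], 0.89)]), ('empty_pan_broad_lug', [([0.526, -0.065, 0.082], 0.9)]), ('loaded_pan_mid', [([0.58, -0.063, 0.022], 0.63)])]
```

View pics/m4.png

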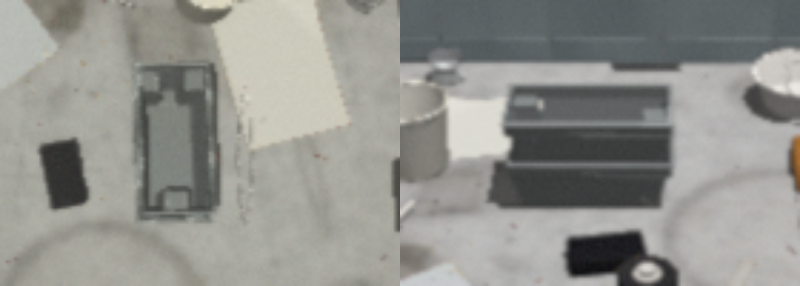

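The stack is level and in line: the upper rim is at 0.09 m and the broad lug is at the near end (175,197 in the left half). I'm handing it in.

```bash
python3 -c "
from station import *
from station import workorder
print(workorder.finish_job())"
```

```text
the job is handed in; nothing more can be done
None
```

The empty pan now stands, turned end for end, on the rim lugs of the pan with the pink wax, and the job is handed in. I gripped it across the rim band, swung it half a turn, set it down and backed off. The robot clock read about 15 s at the last check.

- **Height:** the upper rim measured 0.088–0.089 m against 0.090 m expected, so the pan is on the lugs and not nested. Contact came at TCP z = 0.064 m, as expected for the lugs.
- **Level:** the rim is flat to within about 1%. The two cameras gave opposite signs for that tilt, so it is likely noise.
- **Alignment:** the upper pan's sides are within about 0.5° of the lower pan, and its centre is within about 2 mm of where the lower pan was measured at the start. Its broad lug is at the near end.
- **Other pans:** the loaded pan is within about 2 mm of where it was. The side camera put the low rim 4 mm further off in y, but the upper pan partly hides that rim. The plaster pan did not move.
- **Not checked:** the wax is hidden under the upper pan, so I could not see it after placing. Nothing during the placement suggested it was disturbed.

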